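# Hold the ball tray over the inspection lens

## Task

First take the dust cap off the upward-looking inspection microscope and set it down gently on the bench, skirt down. Then pick up the tray that carries the steel ball by its upright grip and carry it without tipping the ball out of its pocket, until the ball is centred over the lens with the tray level and its underside about 4 cm above the lens. Finish while still holding it there, steady, and leave everything else on the bench where it is.

Things in the scene. Friction and masses are not known exactly. Their poses are not given: they have to be found in the camera images.
- lens (a point): Centre of the lens face on top of the black barrel (40 mm diameter) of the inspection microscope, 100 mm above the bench, looking up. Axes of the microscope: white base 130 mm wide (y), 50 mm high, from 70 mm to -x to 130 mm to +x of the lens; focus knobs stick out 14 mm at its sides; grey housing 80 mm high on its rear, from 75 mm to +x. Fixed; place and yaw vary. The cap covers it at first.
- cap: Grey plastic dust cap, loose, about 50 g, over the top of the lens barrel with 2 mm clearance. Origin at the centre of its lower edge, z up. Skirt 56 mm outside, 44 mm inside, 14 mm deep; roof 4 mm thick (top at 18 mm), resting on the lens face, so it must rise 14 mm to come free; on it a round knob of 24 mm diameter, from 18 to 50 mm above the origin.
- tray: Black plastic tray with the steel ball on it, loose, about 160 g. Origin at the centre of its underside, x along its length, z up. Floor 150 (x) by 70 (y) mm, 8 mm thick; lip 4 mm wide all round, up to 13 mm. In the middle a grey upright grip block 40 mm long (x), 14 mm thick (y), from 8 to 58 mm above the underside: pinch it across y. Left or right of the microscope.
- tray_pocket (a point): Centre of the ball pocket of that tray, at the floor's top surface: 50 mm along the tray's +x from its centre and 8 mm above its underside. The pocket is a round through hole of 14 mm diameter; the ball comes out when the tray is tipped by more than about 30 degrees or jerked.
- tray_grip (a point): Point on the centre line of the grip of that tray, 42 mm above its underside (16 mm below the grip's top).
- ball: Loose steel ball, 25 mm diameter, about 64 g, sitting in the tray's pocket. Origin at its centre, about 10 mm above the tray floor's top surface while it sits in the pocket.
- spare_tray: Identical tray without a ball, on the other side of the microscope (which side is which varies); leave alone. Origin and axes as for the tray.
- dropper_bottle: Amber bottle, 36 mm diameter, 75 mm high, origin under its centre; leave alone.
- beaker: Small glass beaker, 56 mm diameter, 65 mm high, origin under its centre; leave alone.
- petri_dish: Petri dish, 94 mm diameter, 17 mm high, origin under its centre; leave alone.
- slide_box: White and blue slide box, 90 x 50 x 33 mm, origin under its centre; leave alone.
- spatula: Steel spatula lying on the bench, 150 mm long along its x, origin near its middle; leave alone.
- tube_rack: White tube rack, 60 x 100 x 45 mm, origin under its centre; leave alone.
- loupe: Black loupe, 44 mm diameter, 36 mm high, origin under its centre; leave alone.
Mind the look-alikes: they are no part of the job. What is shaped like the tray but turquoise is not meant.

How it is judged:
On the way, in this order (a step that is already met when the one before it is completed fails the run):
1. the dust cap is off the lens, standing skirt down on the bench and let go (height (world z) of cap below 0.006 m and angle between cap's own z axis and vertical below 0.1 rad and linear speed of cap below 0.03 m/s and contact force between the fingers and cap below 0.1 N), for 0.2 s.
2. the tray is lifted clear of the bench by its grip, with the ball in its pocket (height (world z) of tray above 0.04 m and contact force between the fingers and tray above 1 N and distance between ball and tray_pocket below 0.016 m), for 0.2 s.
At the end, for the whole second after the job is handed in: Only the fingers hold the tray: steady (under 20 mm/s), level within 0.1 rad, underside 20 to 60 mm above the lens face, ball in its pocket with its centre within 12 mm sideways of the lens axis; the cap stands skirt down on the bench, at rest and released (all of step 1 and horizontal distance between ball and lens below 0.012 m and z of tray in the frame of lens between 0.02 and 0.06 m and angle between tray's own z axis and vertical below 0.1 rad and distance between ball and tray_pocket below 0.016 m and linear speed of tray below 0.02 m/s and linear speed of ball below 0.03 m/s and contact force between the fingers and tray above 1 N); the arm keeps its last pose, push and grip.
It fails at once if the ball leaves its pocket (not (distance between ball and tray_pocket below 0.016 m)).
It fails at once if the cap is dropped or thrown (faster than 0.6 m/s while not gripped) (linear speed of cap above 0.6 m/s and contact force between the fingers and cap below 0.05 N).
It fails at once if the spare tray or another bystander is pushed more than 30 mm or tipped (distance of any of spare_tray, dropper_bottle, beaker, petri_dish, slide_box, spatula, tube_rack, loupe from where it was at the start of the episode above 0.03 m or angle between any of spare_tray, dropper_bottle, beaker, petri_dish, slide_box, spatula, tube_rack, loupe's own z axis and vertical above 0.35 rad).
It also fails if it takes over 51 s, if anything falls off the work surface, if the arm or the gripper's body presses on something with over 40 N, if the wrist force passes 120 N, or if a joint passes its speed limit or range.

## Robot

A 6-joint arm with a two-finger parallel gripper is mounted at the origin on the work surface. World frame = base frame: x ahead of the robot, y to its left, z up, the work surface at z = 0. Lengths are in m, angles in rad, forces in N, time in s.
With the tool pointing down it reaches from about 0.35 to 1 m from the base axis. Payload 7.1 kg.
Tool frame: the origin (TCP) lies between the finger pads; the fingertips stand 22 mm ahead of it and the grasp point (between the pads) lies 3 mm ahead of it; x points along the fingers, y is the direction in which the jaws open and shut, and the axes are right-handed (so a half turn about x gives the same grasp; the last joint's range is limited). The gripper opens to 85 mm and grips with 20 to 120 N. Pads are 22 mm wide; open, the fingers measure 114 mm over their backs; the gripper's body (76 mm by 85 mm) begins 54 mm behind the grasp point. The pads swing forward as they close: fully open they stand 13 mm farther back than shut.
Start: joints at [1.288, 0.423, 1.63, -0, 1.089, -0.019], TCP at [0.163, 0.603, 0.253] pointing down, gripper open.
Joint ranges: [-3, 3], [-0.9, 2.11], [0.09, 2.58], [-1.31, 4.45], [0.11, 2.69], [-2.54, 2.54]. Speed limits (rad/s): [2.39, 2.39, 3.01, 3.14, 3.14, 3.14].

## Interface

Orientations are given as a rotation vector (axis times angle).
In Python, from rig import manip gives the robot as it stands. The module is installed in compiled form; this text tells all that it offers. Calls block until the motion is done:
- manip.move_to(position, orientation): joint-space move of the TCP to a pose.
- manip.servo_line(position, orientation=None, rate=0.15): straight line of the TCP; orientation=None keeps the orientation; rate is the mean speed in m/s.
- manip.set_joints(angles): joint-space move.
- manip.command_gripper(opening, f_grip=None): finger opening in m; f_grip is the grip in N (None keeps the last); returns when the fingers have stopped.
- manip.hold(seconds).
- manip.solve_ik(position, orientation): joint angles nearest the present ones, or None.
- manip.camera(name): name is "scene" or "top"; returns a dict with "image" (400x640x3 uint8, red, green, blue), "fx", "fy", "cx", "cy" (pixels), "k1" (the pictures are not rectified: a ray, as slopes to the right and down, at radius r is drawn at 1 + k1 r^2 times it, then the intrinsics apply), "cam_to_world" (4x4, takes a point from camera to world coordinates). Camera axes: x right, y down, z forward; pixel columns grow to the right and rows downward; lengths in m; the calibration is good to about 2 mm. A picture is of the moment at which its call begins. There is no depth.
A pose or a line that the arm cannot do raises manip.IKError and nothing moves.
- manip.sign_off(): hands the job in, once; it reports no verdict.
Readings, each from a call of its own:
- manip.get_time(): time.
- manip.get_joint_positions(): joint angles.
- manip.get_joint_vel(): joint speeds.
- manip.get_tau(): joint torques, N m.
- manip.get_position(): TCP position.
- manip.get_ee_rot(): TCP orientation.
- manip.get_contact_force(): force on the tool from outside, world axes, zero at the start.
- manip.get_torque(): the same for the moment, N m.
- manip.get_width(): finger opening in m.
Only numpy, scipy, OpenCV 4.12 (cv2) and the standard library are available. Lean on these libraries where they do the work, as an engineer would, in place of code of your own. Each camera call takes 0.05 s, during which the arm holds its last target.

## Working session

There is one attempt and no reset: what is moved stays moved. The work goes in short steps, each a Python script; the robot and the scene stay as the last script left them, time stands still between calls to the robot, and variables do not carry over. Pictures are saved under pics/ and viewed, and the job is handed in when it is done.

```bash
mkdir -p pics; ls; python3 - <<'E'
from rig import manip
import cv2,numpy as np
for n in ("scene","top"):
    c=manip.camera(n); cv2.imwrite(f"pics/{n}0.png",cv2.cvtColor(c["image"],cv2.COLOR_RGB2BGR))
    print(n,c["fx"],c["fy"],c["cx"],c["cy"],c["k1"],np.round(c["cam_to_world"],3).tolist())
print(manip.get_time(),manip.get_position(),manip.get_ee_rot(),manip.get_width())
E
```

```text
pics
scene 374.17770362800906 374.17770362800906 318.4839862945234 194.16408248745216 -0.04993269729342422 [[-0.636, 0.432, -0.639, 1.122], [0.772, 0.361, -0.523, 0.508], [0.005, -0.826, -0.563, 0.639], [0.0, 0.0, 0.0, 1.0]]
top 391.3526720894102 391.3526720894102 316.7208692339766 198.40161390368291 -0.06370949011245644 [[0.004, -0.997, 0.074, 0.426], [-1.0, -0.004, 0.003, 0.025], [-0.002, -0.074, -0.997, 1.109], [0.0, 0.0, 0.0, 1.0]]
0.1 [0.16282053 0.60293303 0.25259963] [ 0.20599871  1.56107659 -0.20820613] 0.08528476190907947
```

View pics/scene0.png

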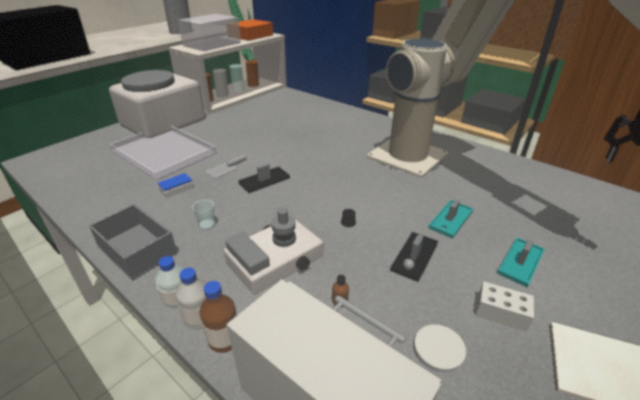

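View pics/top0.png

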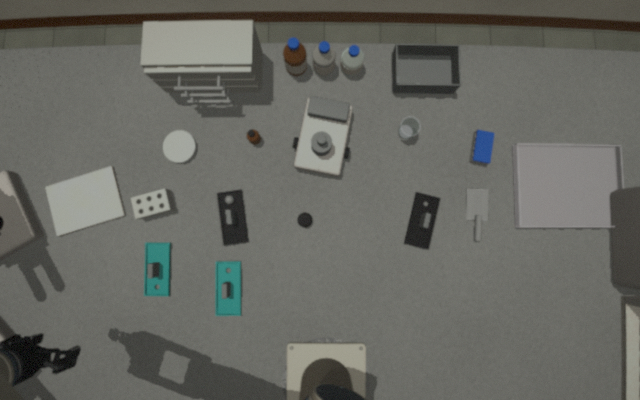

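```bash
python3 - <<'E'
import cv2,numpy as np
t=cv2.imread("pics/top0.png");s=cv2.imread("pics/scene0.png")
f=lambda a,x,y,w,h,k:cv2.resize(a[y:y+h,x:x+w],None,fx=k,fy=k,interpolation=cv2.INTER_CUBIC)
a=f(t,200,175,66,75,6);b=f(t,285,90,75,95,6);c=f(s,380,220,66,75,6)
cv2.imwrite("pics/c1.png",np.hstack([a,c]));cv2.imwrite("pics/c2.png",b)
E
```

```text
(no output)
```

View pics/c1.png

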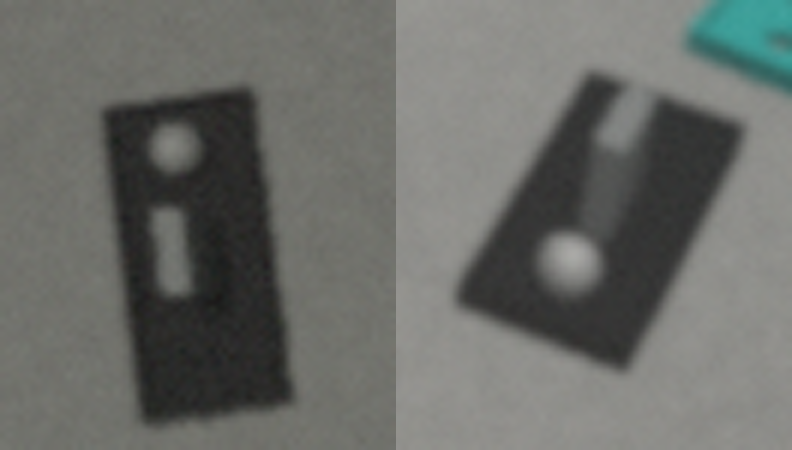

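View pics/c2.png

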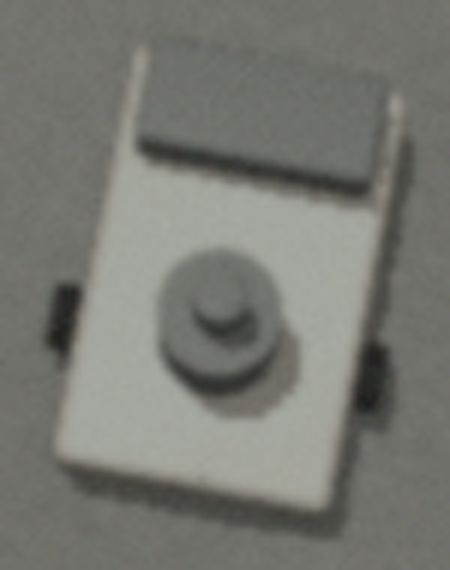

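```bash
cat > h.py <<'E'
import cv2,numpy as np
from scipy.spatial.transform import Rotation as R
def und(c,px):
    p=np.atleast_2d(np.asarray(px,float)); d=(p-[c["cx"],c["cy"]])/[c["fx"],c["fy"]]
    u=d.copy()
    for _ in range(20): u=d/(1+c["k1"]*(u**2).sum(1,keepdims=True))
    return u
def rays(c,px):
    u=und(c,px); T=np.array(c["cam_to_world"])
    return T[:3,3],np.c_[u,np.ones(len(u))]@T[:3,:3].T
def plane(c,px,z):
    o,d=rays(c,px); return o+d*((z-o[2])/d[:,2])[:,None]
def tri(c1,p1,c2,p2):
    o1,d1=rays(c1,p1);o2,d2=rays(c2,p2);d1,d2=d1[0],d2[0]
    s=np.linalg.lstsq(np.c_[d1,-d2],o2-o1,rcond=None)[0]
    a,b=o1+s[0]*d1,o2+s[1]*d2
    return (a+b)/2,np.linalg.norm(a-b)
def proj(c,P):
    T=np.linalg.inv(c["cam_to_world"]);q=(np.atleast_2d(P)@T[:3,:3].T+T[:3,3]);s=q[:,:2]/q[:,2:]
    s=s*(1+c["k1"]*(s**2).sum(1,keepdims=True));return s*[c["fx"],c["fy"]]+[c["cx"],c["cy"]]
def ori(a): # jaw axis at angle a in world xy, tool down
    y=np.array([np.cos(a),np.sin(a),0]);x=np.array([0,0,-1.]);return R.from_matrix(np.c_[x,y,np.cross(x,y)]).as_rotvec()
E
python3 - <<'E'
from rig import manip
from h import *
import pickle
ct=manip.camera("top");cs=manip.camera("scene");pickle.dump((ct,cs),open("cams.pkl","wb"))
print("tool R",np.round(R.from_rotvec(manip.get_ee_rot()).as_matrix(),2).tolist())
def comp(m,roi,big=True):
    x,y,w,h=roi;k=np.zeros_like(m);k[y:y+h,x:x+w]=m[y:y+h,x:x+w]
    n,l,s,ce=cv2.connectedComponentsWithStats(k);i=1+s[1:,4].argmax();return (l==i).astype(np.uint8),s[i],ce[i]
gt=cv2.cvtColor(ct["image"],cv2.COLOR_RGB2GRAY);gs=cv2.cvtColor(cs["image"],cv2.COLOR_RGB2GRAY)
for nm,roi in(("tray",(205,180,50,75)),("spare",(395,185,50,70))):
    m,s,ce=comp((gt<75).astype(np.uint8),roi)
    ct_=cv2.findContours(m,0,2)[0];cc=max(ct_,key=cv2.contourArea)
    rect=cv2.minAreaRect(cc);b=cv2.boxPoints(rect);W=plane(ct,b,.0065)
    print(nm,s,W.mean(0).round(4),[round(np.linalg.norm(W[i]-W[(i+1)%4]),4) for i in range(4)])
    # moments axis, filled
    f=np.zeros_like(m);cv2.drawContours(f,[cv2.convexHull(cc)],-1,1,-1)
    ys,xs=np.nonzero(f);P=plane(ct,np.c_[xs,ys],.0065)[:,:2];ev,V=np.linalg.eigh(np.cov(P.T))
    print("  centroid",P.mean(0).round(4),"len",np.sqrt(12*ev).round(4),"yaw",np.arctan2(V[1,1],V[0,1]))
    # bright things inside
    er=cv2.erode(f,np.ones((5,5)))
    n,l,st,cen=cv2.connectedComponentsWithStats(((gt>72)&(er>0)).astype(np.uint8))
    for i in range(1,n):
        if st[i,4]>12: print("   blob",st[i],cen[i].round(2),"z.018",plane(ct,cen[i],.018)[0].round(4),"z.058",plane(ct,cen[i],.058)[0].round(4))
for nm,p in (("loupe",(305,220)),("bottle",(254,136)),("capknob",(321.4,139.5)),("rack",(152,203))): print(nm,plane(ct,p,0.136 if nm=="capknob" else .03)[0].round(3))
print("disc",plane(ct,(321.5,141.7),.104))
x,y,w,h=(300,115,45,50)
np.set_printoptions(linewidth=250)
print(gt[125:162,305:340:1])
cv2.imwrite("pics/c3.png",cv2.resize(cv2.cvtColor(cs["image"],4)[195:285,215:335],None,fx=6,fy=6,interpolation=2))
E
```

```text
tool R [[-0.0, 0.26, 0.97], [-0.0, 0.97, -0.26], [-1.0, -0.0, -0.0]]
tray [ 217  190   32   56 1225] [0.4546 0.2659 0.0065] [np.float64(0.0733), np.float64(0.1512), np.float64(0.0726), np.float64(0.1515)]
  centroid [0.4542 0.2659] len [0.075  0.1521] yaw -2.992627815503771
   blob [225 195   8   9  58] [228.5 199. ] z.018 [0.5051 0.2757 0.018 ] z.058 [0.5022 0.2665 0.058 ]
   blob [225 209   7  16  86] [228.1  216.36] z.018 [0.4564 0.2758 0.018 ] z.058 [0.4553 0.2666 0.058 ]
spare [ 404  192   36   57 1255] [ 0.4475 -0.2692  0.0065] [np.float64(0.1513), np.float64(0.0727), np.float64(0.1515), np.float64(0.072)]
  centroid [ 0.4477 -0.2688] len [0.0743 0.152 ] yaw 2.8973508140534925
   blob [424 202   4   4  14] [425.29 203.5 ] z.018 [ 0.4947 -0.2766  0.018 ] z.058 [ 0.4922 -0.2656  0.058 ]
   blob [423 213   8  15  81] [426.53 219.91] z.018 [ 0.4487 -0.2795  0.018 ] z.058 [ 0.4479 -0.2683  0.058 ]
loupe [0.447 0.06  0.03 ]
bottle [0.682 0.205 0.03 ]
capknob [0.648 0.017 0.136]
rack [0.492 0.489 0.03 ]
disc [[0.64970462 0.01603411 0.104     ]]
[[164 166 164 ... 163 163 163]
 [164 164 164 ... 166 167 164]
 [166 164 166 ... 164 165 165]
 ...
 [166 166 163 ... 166 164 166]
 [164 166 165 ... 164 164 162]
 [166 166 165 ... 164 163 164]]
```

View pics/c3.png

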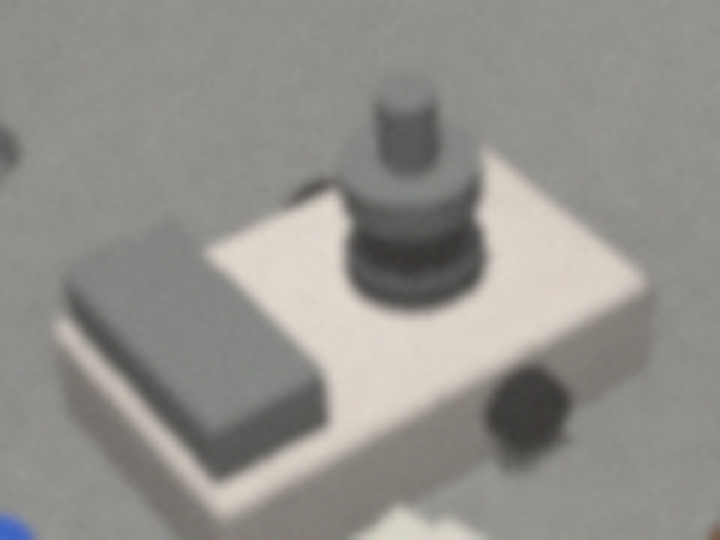

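```bash
python3 - <<'E'
from rig import manip
from h import *
import pickle
ct,cs=pickle.load(open("cams.pkl","rb"))
print("knob tri",tri(ct,(321.4,139.5),cs,(282.8,210.5)))
print("knob scene plane",plane(cs,(282.8,210.5),.136), "top",plane(ct,(321.4,139.5),.136))
print("ball tri",tri(ct,(228.5,199),cs,(409,264)))
print("ball scene plane",plane(cs,(409,264),.018))
print("free spot",plane(ct,(362,222),0),proj(ct,[[.46,-.10,0]]))
p=np.array([.6485,.0165])
for a in (np.pi/2,np.pi/2-.15,-np.pi/2):
    for q in ((.6485,.0165,.131),(.46,-.10,.045),(.4545,.266,.045),(.60,.005,.18)): 
        j=manip.solve_ik(q,ori(a)); print(a,q,None if j is None else np.round(j,2))
E
```

```text
knob tri (array([0.64894462, 0.01677846, 0.13211441]), np.float64(0.0005582308180870043))
knob scene plane [[0.65243394 0.02079569 0.136     ]] top [[0.6482442  0.01660019 0.136     ]]
ball tri (array([0.50493816, 0.27587542, 0.01819561]), np.float64(0.0005032637767476919))
ball scene plane [[0.50458097 0.27600325 0.018     ]]
free spot [[ 0.44263415 -0.10041763  0.        ]] [[361.83136995 215.86690039]]
1.5707963267948966 (0.6485, 0.0165, 0.131) [ 0.01  0.61  1.65 -0.    0.89 -1.56]
1.5707963267948966 (0.46, -0.1, 0.045) [-0.24  0.57  2.07 -0.    0.5  -1.81]
1.5707963267948966 (0.4545, 0.266, 0.045) [ 0.51  0.62  1.95 -0.    0.58 -1.06]
1.5707963267948966 (0.6, 0.005, 0.18) [-0.01  0.48  1.74 -0.    0.93 -1.58]
1.4207963267948966 (0.6485, 0.0165, 0.131) [ 0.01  0.61  1.65 -0.    0.89 -1.41]
1.4207963267948966 (0.46, -0.1, 0.045) [-0.24  0.57  2.07 -0.    0.5  -1.66]
1.4207963267948966 (0.4545, 0.266, 0.045) [ 0.51  0.62  1.95 -0.    0.58 -0.91]
1.4207963267948966 (0.6, 0.005, 0.18) [-0.01  0.48  1.74 -0.    0.93 -1.43]
-1.5707963267948966 (0.6485, 0.0165, 0.131) [ 0.01  0.61  1.65 -0.    0.89  1.58]
-1.5707963267948966 (0.46, -0.1, 0.045) [-0.24  0.57  2.07 -0.    0.5   1.33]
-1.5707963267948966 (0.4545, 0.266, 0.045) [ 0.51  0.62  1.95 -0.    0.58  2.08]
-1.5707963267948966 (0.6, 0.005, 0.18) [-0.01  0.48  1.74 -0.    0.93  1.56]
```

```bash
python3 - <<'E'
from rig import manip
from h import *
o=ori(np.pi/2)
manip.command_gripper(.055,40)
manip.move_to([.6485,.0166,.24],o)
manip.servo_line([.6485,.0166,.131],o,rate=.12)
print(manip.get_time(),manip.get_position(),manip.get_contact_force())
manip.command_gripper(.0,40)
print(manip.get_time(),manip.get_width(),manip.get_contact_force())
manip.servo_line([.6485,.0166,.150],o,rate=.05)
print(manip.get_time(),manip.get_width(),manip.get_contact_force())
c=manip.camera("scene");cv2.imwrite("pics/s1.png",cv2.cvtColor(c["image"],4))
E
```

```text
4.3583 [0.64910836 0.01660781 0.13179337] [0.09835711 0.22683746 0.68919245]
4.75 0.02251560815045555 [-0.72560895  0.62247638  5.59445914]
5.2833 0.02258418420352633 [-0.76572839 -0.03780323  0.02351573]
```

View pics/s1.png

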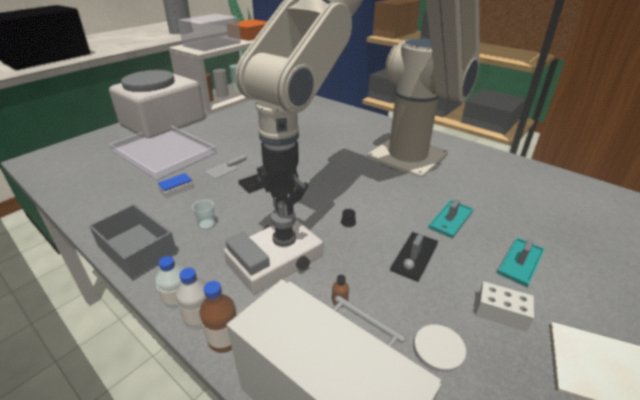

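```bash
python3 - <<'E'
from rig import manip
from h import *
o=ori(np.pi/2)
manip.servo_line([.6485,.0166,.205],o,rate=.12)
print(manip.get_time(),manip.get_width(),manip.get_contact_force())
manip.servo_line([.45,-.10,.15],o,rate=.18)
c=manip.camera("scene");cv2.imwrite("pics/s2.png",cv2.resize(cv2.cvtColor(c["image"],4)[100:300,200:460],None,fx=3,fy=3,interpolation=2))
manip.servo_line([.45,-.10,.055],o,rate=.10)
f0=manip.get_contact_force()[2];print(manip.get_time(),manip.get_width(),f0)
z=.055
while z>.041:
    z-=.001; manip.servo_line([.45,-.10,z],o,rate=.02)
    f=manip.get_contact_force()[2]
    if f-f0>1.5: break
print("contact",z,f,manip.get_position(),manip.get_time())
c=manip.camera("scene");cv2.imwrite("pics/s3.png",cv2.resize(cv2.cvtColor(c["image"],4)[100:300,200:460],None,fx=3,fy=3,interpolation=2))
E
```

```text
5.9417 0.022730361921467702 [ 0.04908304 -0.48065195 -0.60961689]
8.5583 0.022664507776921326 -1.5538784651428523
contact 0.054 0.6096165551346762 [ 0.45024078 -0.10006452  0.05439084] 8.8083
```

View pics/s2.png

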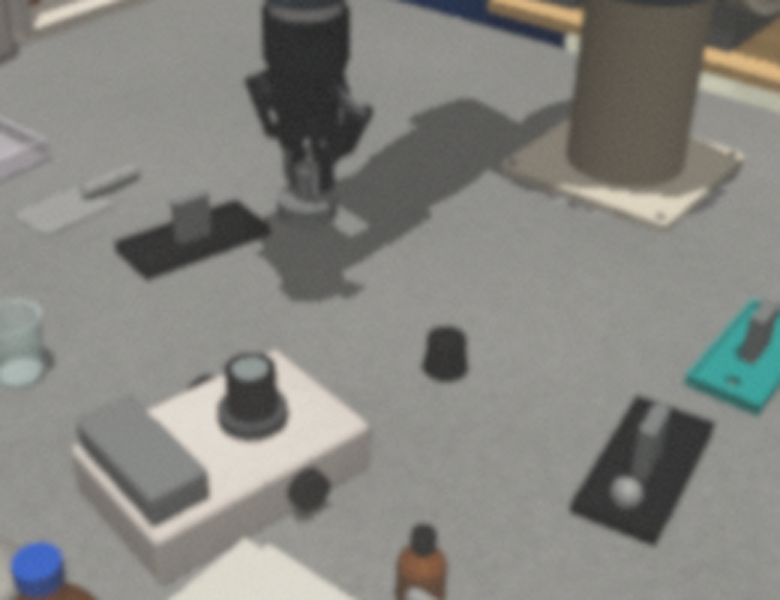

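View pics/s3.png

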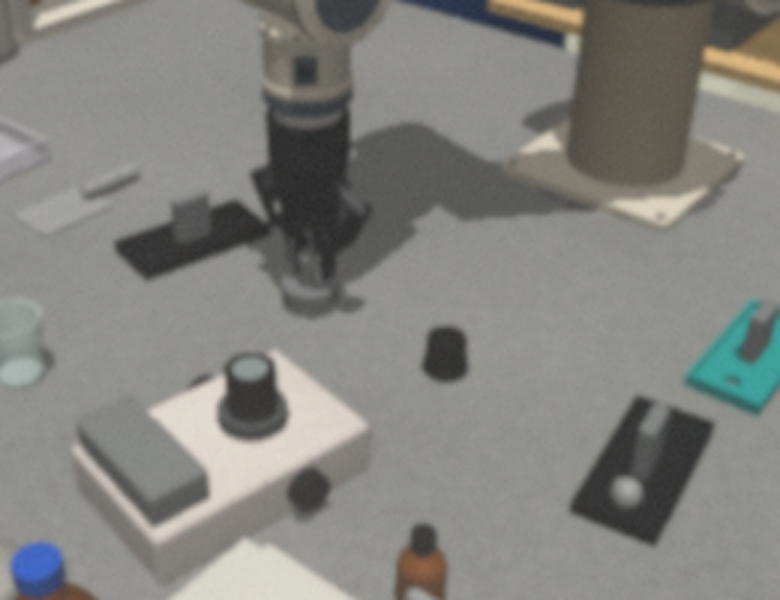

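```bash
python3 - <<'E'
from rig import manip
from h import *
o=ori(np.pi/2)
manip.hold(.3)
fs=[]
for _ in range(4): fs.append(manip.get_contact_force()[2]); manip.hold(.05)
f0=np.mean(fs);print(fs)
z=.054
while z>.040:
    z-=.001; manip.servo_line([.45,-.10,z],o,rate=.02); manip.hold(.12)
    f=manip.get_contact_force()[2]; print(round(z,4),round(f,2),round(manip.get_position()[2],4))
    if f-f0>1.5: break
print(manip.get_time())
cs=manip.camera("scene");ct=manip.camera("top")
cv2.imwrite("pics/s4.png",cv2.resize(cv2.cvtColor(cs["image"],4)[150:230,250:350],None,fx=7,fy=7,interpolation=2))
cv2.imwrite("pics/t4.png",cv2.resize(cv2.cvtColor(ct["image"],4)[90:190,270:370],None,fx=6,fy=6,interpolation=2))
E
```

```text
[np.float64(0.29710535689602613), np.float64(-1.0461667958542897), np.float64(-0.5037601366500635), np.float64(-0.6820556702632266)]
0.053 0.29 0.053
0.052 -0.34 0.052
0.051 -0.78 0.051
0.05 -0.66 0.05
0.049 -0.92 0.049
0.048 0.13 0.048
0.047 -0.33 0.047
0.046 0.25 0.046
0.045 14.93 0.0459
12.6583
```

View pics/s4.png

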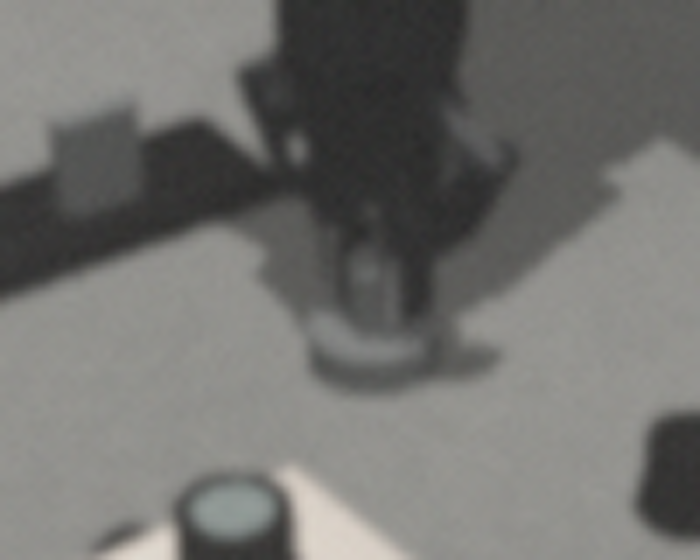

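View pics/t4.png

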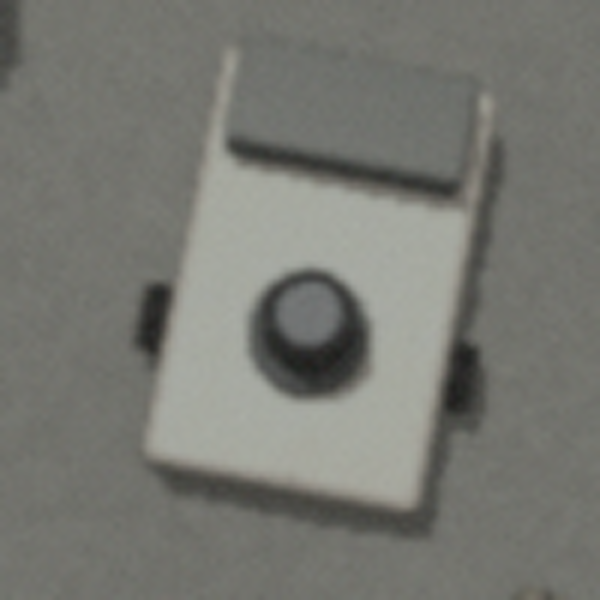

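```bash
python3 - <<'E'
from rig import manip
from h import *
o=ori(np.pi/2)
manip.servo_line([.45,-.10,.0458],o,rate=.02); manip.hold(.15)
print(manip.get_contact_force())
manip.command_gripper(.055); manip.hold(.1)
print(manip.get_width(),manip.get_contact_force())
manip.servo_line([.45,-.10,.16],o,rate=.12)
print(manip.get_time())
cs=manip.camera("scene");ct=manip.camera("top")
cv2.imwrite("pics/s5.png",cv2.resize(cv2.cvtColor(cs["image"],4)[120:270,200:350],None,fx=5,fy=5,interpolation=2)[:, :])
print("lens",tri(ct,(321.7,142.2),cs,(283.9,222.6)),plane(ct,(321.7,142.2),.1),plane(cs,(283.9,222.6),.1))
import cv2
g=cv2.cvtColor(ct["image"],cv2.COLOR_RGB2GRAY)
for z,thr in ((.1,None),):
    sub=g[120:165,300:345]
    print(np.array2string(g[128:160:1,308:336],threshold=10**6,max_line_width=200))
E
```

```text
[-0.82440483 -1.29535663  5.46665184]
0.055064715520356466 [ 0.14206984 -1.40611975  0.65582591]
14.7667
lens (array([0.6489866 , 0.01647721, 0.09723844]), np.float64(0.0026974206011283488)) [[0.64926482 0.01546934 0.1       ]] [[0.6507274  0.02018755 0.1       ]]
[[164 163 163 166 163 165 165 163 165 164 162 164 164 164 164 164 164 163 164 163 163 163 163 164 163 163 163 162]
 [164 165 165 164 165 163 165 165 165 163 164 164 164 164 165 163 163 165 163 164 163 163 165 166 164 165 163 165]
 [163 166 162 164 161 163 163 165 163 164 163 163 165 164 164 163 165 164 165 164 163 165 163 164 165 163 165 163]
 [163 165 164 165 163 165 164 165 163 163 163 165 165 164 164 162 162 164 164 165 164 165 162 163 165 164 164 164]
 [166 163 164 164 165 164 163 165 164 165 164 165 164 164 165 161 164 164 165 163 164 165 163 165 162 165 165 163]
 [163 164 163 165 165 162 164 165 165 164 164 163 161 160 161 160 162 163 163 164 164 163 163 164 164 164 162 165]
 [165 164 167 164 165 166 163 163 163 156 155 151 140 135 137 148 153 158 162 164 164 166 163 165 163 166 165 164]
 [165 164 163 164 164 163 163 
[... 2145 characters left out ...]
 163 163]
 [165 164 165 165 165 162 153 126  91  77  70  67  68  58  54  53  59  64  77  94 110 128 149 159 164 164 167 163]
 [165 165 164 162 163 165 161 153 130 108  88  81  79  72  75  74  80  87 105 120 132 150 161 162 164 165 164 162]
 [164 163 165 163 164 164 165 163 155 149 133 118 117 116 119 121 124 126 133 148 159 160 163 165 164 163 165 165]
 [165 165 164 165 165 165 165 165 165 162 161 157 156 154 155 154 155 157 156 163 163 165 163 164 164 164 165 165]
 [165 164 165 165 164 164 165 164 163 164 163 165 163 165 164 163 164 165 163 165 164 162 164 164 163 166 165 164]
 [165 162 166 164 164 164 164 164 163 164 166 164 165 164 165 164 165 165 163 166 165 163 164 162 164 163 164 165]]
```

View pics/s5.png

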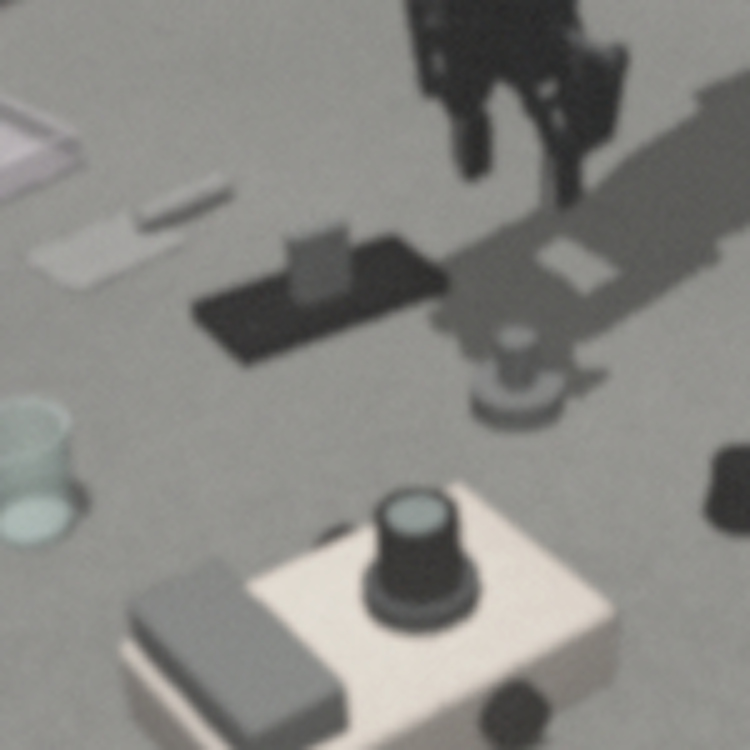

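```bash
python3 - <<'E'
from rig import manip
from h import *
o=ori(np.pi/2+.155)
manip.move_to([.4550,.2663,.18],o)
manip.servo_line([.4550,.2663,.046],o,rate=.10)
manip.hold(.2);print(manip.get_time(),manip.get_position(),manip.get_contact_force())
manip.command_gripper(.0,60)
manip.hold(.2)
print(manip.get_width(),manip.get_contact_force())
cs=manip.camera("scene")
cv2.imwrite("pics/s6.png",cv2.resize(cv2.cvtColor(cs["image"],4)[180:300,350:500],None,fx=5,fy=5,interpolation=2))
E
```

```text
17.9333 [0.45525251 0.26643259 0.04645785] [ 0.50540026 -0.24032485  0.45216985]
0.012943982294106777 [-0.48523073 -0.24917354  4.10078414]
```

View pics/s6.png

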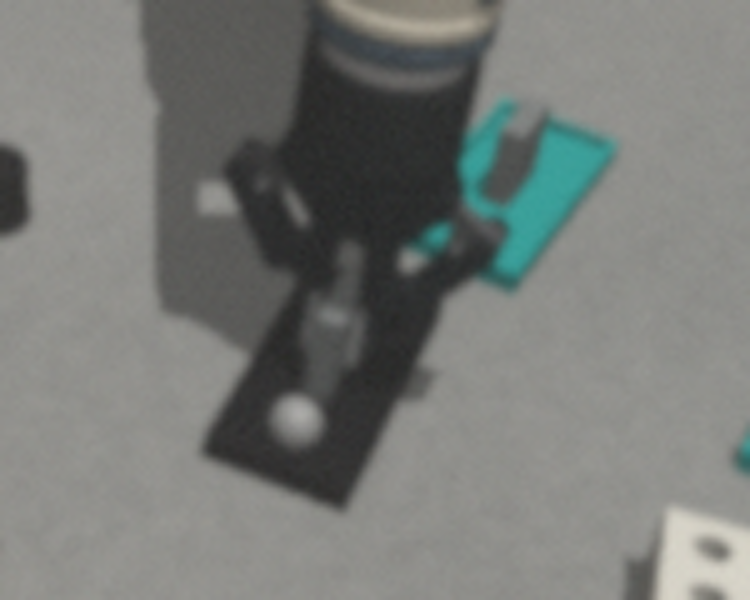

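```bash
python3 - <<'E'
from rig import manip
from h import *
p=manip.get_position()
manip.servo_line([p[0],p[1],.056],rate=.03)
manip.servo_line([p[0],p[1],.20],rate=.08)
manip.hold(.3)
print(manip.get_time(),manip.get_position(),manip.get_width(),manip.get_contact_force())
cs=manip.camera("scene");ct=manip.camera("top")
cv2.imwrite("pics/s7.png",np.hstack([cv2.resize(cv2.cvtColor(cs["image"],4)[150:250,330:430],None,fx=4,fy=4,interpolation=2),cv2.resize(cv2.cvtColor(ct["image"],4)[160:260,180:280],None,fx=4,fy=4,interpolation=2)]))
E
```

```text
21.3667 [0.45500168 0.26630415 0.19987577] 0.013258937002427224 [-0.76837456  0.04449133 -2.36836764]
```

View pics/s7.png

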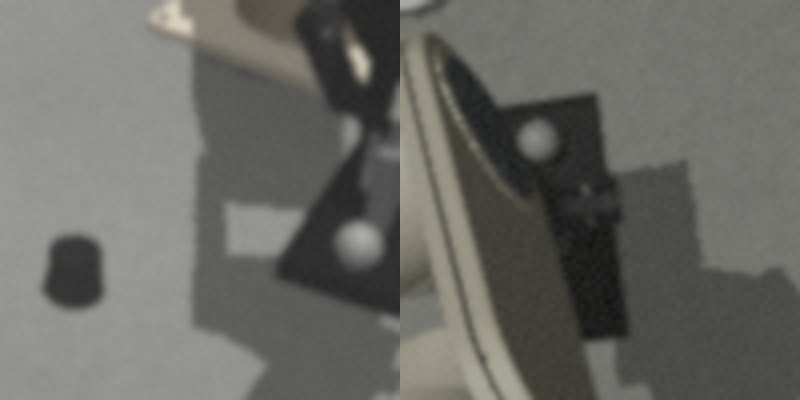

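```bash
python3 - <<'E'
from rig import manip
from h import *
cs=manip.camera("scene");ct=manip.camera("top")
b,g=tri(ct,(214.1,194.4),cs,(419.4,210.4)); tcp=manip.get_position()
print("ball",b,g,"rel",b-tcp)
off=.050*np.array([np.cos(.155),np.sin(.155)])
t=np.array([.6492,.0165])-off
for n in ([*t,.205],[*t,.187]): print(n,manip.solve_ik(n,manip.get_ee_rot()))
manip.servo_line([*t,.20],ori(np.pi/2+.155),rate=.10)
manip.servo_line([*t,.187],rate=.03)
manip.hold(.5)
print(manip.get_time(),manip.get_position(),manip.get_width(),manip.get_contact_force())
cs=manip.camera("scene");ct=manip.camera("top")
cv2.imwrite("pics/s8.png",np.hstack([cv2.resize(cv2.cvtColor(cs["image"],4)[150:250,230:330],None,fx=4,fy=4,interpolation=2),cv2.resize(cv2.cvtColor(ct["image"],4)[90:190,270:370],None,fx=4,fy=4,interpolation=2)]))
cv2.imwrite("pics/t8.png",cv2.cvtColor(ct["image"],4))
E
```

```text
ball [0.50478096 0.27543613 0.17332733] 0.00028339650819910557 rel [ 0.04973225  0.00913805 -0.02667122]
[np.float64(0.599799423461288), np.float64(0.008780995035442829), 0.205] [-5.20022678e-03  4.44813757e-01  1.72303128e+00 -1.93858947e-07
  9.73716212e-01 -1.73101218e+00]
[np.float64(0.599799423461288), np.float64(0.008780995035442829), 0.187] [-5.20022678e-03  4.68296925e-01  1.73416847e+00 -1.98652732e-07
  9.39095851e-01 -1.73101218e+00]
25.75 [0.59983283 0.00878155 0.18708658] 0.013493496317866362 [ 1.06309545  0.56801634 -2.16002882]
```

View pics/s8.png

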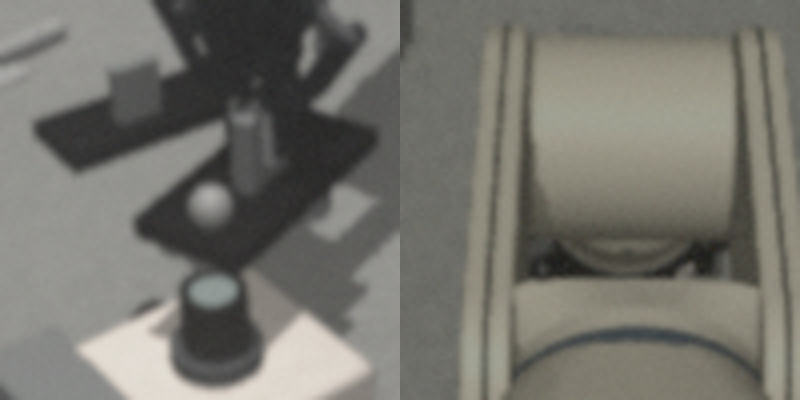

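View pics/t8.png

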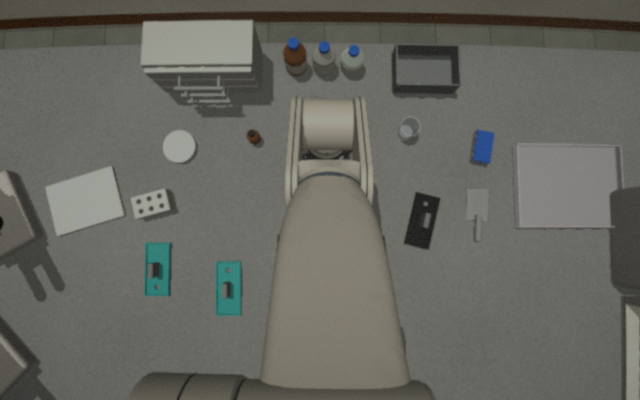

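```bash
python3 - <<'E'
from rig import manip
from h import *
cs=manip.camera("scene")
print("ball",plane(cs,(282.1,200.85),.1595),"lens",plane(cs,(282.85,222.35),.1))
# tray top-edge corners (lip z~.154): near-left, bottom, right
C=np.array([[135,222],[237,262],[378,128]])/4+[230,150]-.4
print("tray corners",plane(cs,C,.150))
T=np.array([.5998,.0088]);c,s=np.cos(.155),np.sin(.155)
P=[[*(T+[c*a-s*b,s*a+c*b]),.1535] for a,b in((.075,-.035),(.075,.035),(-.075,.035))]
print("expected px",proj(cs,P).round(1).tolist(),"seen",C.round(1).tolist())
print(manip.get_joint_vel(),manip.get_width())
E
```

```text
ball [[0.64962256 0.01753779 0.1595    ]] lens [[0.65161243 0.01769407 0.1       ]]
tray corners [[ 0.67879202 -0.01279086  0.15      ]
 [ 0.66905404  0.05575788  0.15      ]
 [ 0.51608044  0.02978582  0.15      ]]
expected px [[262.6, 203.7], [288.7, 213.5], [323.7, 181.4]] seen [[263.4, 205.1], [288.8, 215.1], [324.1, 181.6]]
[ 3.61107127e-04  1.75090423e-04  2.11396633e-05 -3.91441978e-03
 -1.72576222e-03 -7.35362827e-04] 0.013351428140485195
```

```bash
python3 - <<'E'
from rig import manip
from h import *
cs=manip.camera("scene");cv2.imwrite("pics/s9.png",cv2.resize(cv2.cvtColor(cs["image"],4)[100:300,200:460],None,fx=3,fy=3,interpolation=2))
E
```

```text
(no output)
```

View pics/s9.png

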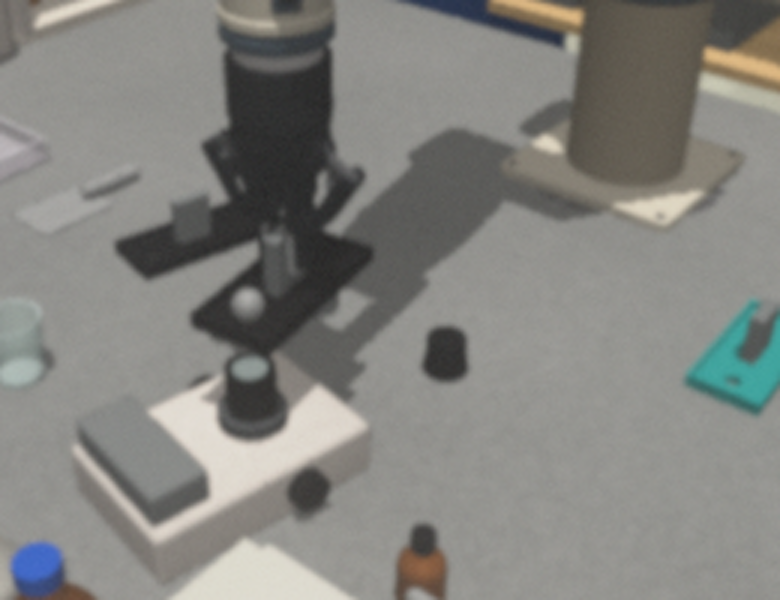

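```bash
python3 - <<'E'
from rig import manip
print(manip.get_time(),manip.get_width(),manip.get_position());manip.sign_off()
E
```

```text
25.95 0.01319727634596923 [0.59976914 0.00879056 0.18700006]
the job is handed in; nothing more can be done
```

I took the dust cap off and set it skirt down on the bench. Then I picked up the ball tray by its grip and held it with the ball over the lens. I handed the job in at about 26 s of the 51 s allowed; no verdict is reported.

- **Cap:** it stands at about (0.45, −0.10). It touched down with the tool at the expected height, with a brief push of about 15 N, which I backed off to about 5 N before letting go. The picture taken right after release shows it standing upright. In the last view the gripper and tray hide it, so I could not check it again at the end.
- **Ball over the lens:** the ball is in its pocket. In the scene camera it measures about 2 mm sideways from the lens axis, against the 12 mm limit.
- **Tray:** by the tool height, its underside is about 41 mm above the lens face. Its corners appear within about 1.6 pixels of where a level tray would put them. The joints were practically still and the grip on the block was steady.
- **Disagreement:** the two cameras placed the lens up to about 5 mm apart, mostly in y. I used a value close to the top camera's reading and to where the cap's knob had been gripped. The scene-camera check of ball against lens does not depend on that choice.
- **Bystanders:** those visible in the last pictures had not moved. The loupe is visible only in the scene view, where it looks unmoved.

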